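# Load the sample bottles into the carrier

### The job

Gather the four capped aluminium bottles from the bench into the steel carrier, standing each one upright on the carrier's floor inside the ring holder made for its size: the smallest bottle in the smallest ring, and so on up to the largest in the largest. Leave the two open beakers, which look much the same but have no cap, standing where they are.

Things in the scene. Friction and masses are not known exactly. Their poses are not given: they have to be found in the camera images.
- tiny_center (a point): The smallest of the four capped bottles: bare aluminium sample bottle, round, 30 mm in diameter and 76 mm tall, standing loose on the table, with straight sides up to 52 mm above its foot, a sloping shoulder, and a narrower 22 mm round metal cap on top (bottle and cap are one rigid piece). The point is on its axis, half-way up (38 mm above its foot); z is its axis, up.
- small_center (a point): The second smallest of the four capped bottles: bare aluminium sample bottle, round, 41 mm in diameter and 80 mm tall, standing loose on the table, with straight sides up to 56 mm above its foot, a sloping shoulder, and a narrower 30 mm round metal cap on top (bottle and cap are one rigid piece). The point is on its axis, half-way up (40 mm above its foot); z is its axis, up.
- medium_center (a point): The second largest of the four capped bottles: bare aluminium sample bottle, round, 52 mm in diameter and 84 mm tall, standing loose on the table, with straight sides up to 60 mm above its foot, a sloping shoulder, and a narrower 37 mm round metal cap on top (bottle and cap are one rigid piece). The point is on its axis, half-way up (42 mm above its foot); z is its axis, up.
- large_center (a point): The largest of the four capped bottles: bare aluminium sample bottle, round, 63 mm in diameter and 90 mm tall, standing loose on the table, with straight sides up to 66 mm above its foot, a sloping shoulder, and a narrower 45 mm round metal cap on top (bottle and cap are one rigid piece). The point is on its axis, half-way up (45 mm above its foot); z is its axis, up.
- ring_tiny: The smallest of the four round white plastic ring holders in the carrier, made for the smallest capped bottle: inner diameter 50 mm, outer 55 mm, 14 mm tall, open above, fixed. Origin: centre of the ring, on the carrier's floor, which is 5 mm above the table and is what the bottle stands on. The carrier is a dark square steel tray (204 mm, rim 13 mm above the table, fixed) that holds the four rings in a square, centres 98 mm apart.
- ring_small: The second smallest of the four round white plastic ring holders in the carrier, made for the second smallest capped bottle: inner diameter 61 mm, outer 66 mm, 14 mm tall, open above, fixed. Origin: centre of the ring, on the carrier's floor, which is 5 mm above the table and is what the bottle stands on. The carrier is a dark square steel tray (204 mm, rim 13 mm above the table, fixed) that holds the four rings in a square, centres 98 mm apart.
- ring_medium: The second largest of the four round white plastic ring holders in the carrier, made for the second largest capped bottle: inner diameter 72 mm, outer 77 mm, 14 mm tall, open above, fixed. Origin: centre of the ring, on the carrier's floor, which is 5 mm above the table and is what the bottle stands on. The carrier is a dark square steel tray (204 mm, rim 13 mm above the table, fixed) that holds the four rings in a square, centres 98 mm apart.
- ring_large: The largest of the four round white plastic ring holders in the carrier, made for the largest capped bottle: inner diameter 83 mm, outer 88 mm, 14 mm tall, open above, fixed. Origin: centre of the ring, on the carrier's floor, which is 5 mm above the table and is what the bottle stands on. The carrier is a dark square steel tray (204 mm, rim 13 mm above the table, fixed) that holds the four rings in a square, centres 98 mm apart.
- beaker_a_center (a point): An open aluminium beaker, a look-alike without shoulder or cap: plain round cup, hollow, 41 mm in diameter and 80 mm tall, 3 mm wall, loose on the table; to be left alone. The point is on its axis, half-way up (40 mm above its foot); z is its axis, up.
- beaker_b_center (a point): An open aluminium beaker, a look-alike without shoulder or cap: plain round cup, hollow, 52 mm in diameter and 84 mm tall, 3 mm wall, loose on the table; to be left alone. The point is on its axis, half-way up (42 mm above its foot); z is its axis, up.

How it is judged:
By the outcome, as a careful person would: the job done as asked, in the order asked, and still so for the second after the job is handed in, with the robot touching nothing.
It also fails if it takes over 106 s, if anything falls off the work surface, if the arm or the gripper's body presses on something with over 40 N, if the wrist force passes 120 N, or if a joint passes its speed limit or range.

### The arm

A 7-joint arm with a two-finger parallel gripper is mounted at the origin on the work surface. World frame = base frame: x ahead of the robot, y to its left, z up, the work surface at z = 0. Lengths are in m, angles in rad, forces in N, time in s.
With the tool pointing down it reaches from about 0.4 to 0.85 m from the base axis. Payload 10.4 kg.
Tool frame: the origin (TCP) lies between the finger pads; the fingertips stand ahead of it and the grasp point (between the pads) lies 3 mm ahead of it (r.tips_ahead is the z of the fingertips in the tool frame, in m); z points along the fingers, y is the line along which they close (so a half turn about z gives the same grasp; the last joint's range is limited). The gripper opens to 87 mm and grips with 3 to 60 N. Pads are 19 mm wide; open, the fingers measure 117 mm over their backs; the gripper's body (75 mm by 190 mm) begins 51 mm behind the grasp point.
Start: joints at [1.227, 0.332, -0.065, 1.46, 0.022, 1.35, -0.088], TCP at [0.197, -0.593, 0.245] pointing down, gripper open.
Joint ranges: [-2.6, 2.6], [-0.5, 2.12], [-1.47, 1.34], [0.16, 2.42], [-1.27, 4.41], [0.06, 2.06], [-2.6, 2.6]. Speed limits (rad/s): [2.22, 2.22, 2.79, 2.79, 3.14, 3.14, 3.14].

### API

Orientations are given as a unit quaternion [x, y, z, w].
In Python, from bench import telemetry, camera, get_calibration, r gives the robot as it stands.
- The arm moves only by the tool drive_tool, never from a script. Its argument "series" is one flat list of numbers, 7 for each row, row after row: the turn, a rotation vector about the tool's x, y, z in units of 5 degrees (1.0 is 5 degrees), then the shift along the tool's x, y, z in units of 40 mm (1.0 is 40 mm), then the opening, from -1 (shut) to 1 (fully open). A call has 1 to 10 rows; each row is the pose to reach, as a shift and turn from the pose commanded when the call began, along the tool's axes at that moment; what a row does not reach only later rows make up. A row lasts 1/12 s, in which the tool goes at most 41.7 mm and 7.16 degrees, less where a joint would pass 70% of its speed; a pose out of reach is approached as far as the arm can. A call with a gripper value outside its range is refused whole. The fingers move at their own pace and stop on an object; "grip_force" is the grip in N (left out, the last holds). Time passes only in rows, so rows that repeat a pose let the fingers close. It gives the time, the measured TCP pose, the force, the opening and the grip force at its end, in the units of the state.
- telemetry.read_state(): the state, without advancing time (a new reading comes with each control period).
- camera(name): name is "side" or "top" or "wrist"; returns the picture (400x640x3 uint8, red, green, blue); there is no depth.
- get_calibration(name): a dict with "fovy" (degrees; the focal length in pixels is half the picture's height over the tangent of half this angle, whatever the lens; pixels are square), "cx", "cy" (the principal point, pixels), "xyz" and "rotation" of the camera in the world. Camera axes: x right, y up, looking along -z (the intrinsics and any distortion apply to the point x, -y, -z); pixel columns grow to the right and rows downward; lengths in m; the calibration is good to about 2 mm. The wrist camera is an equidistant fisheye: a pixel r from the principal point sees the ray r / f radians off the axis. A picture is of the moment at which its call begins: read the wrist's pose just before it. get_calibration takes no time and is no camera call; for the wrist camera it gives the pose at the moment of the call.
- r.close_job(): hands the job in; it is judged then, once.
The state is a dict: "time": time; "joint_positions": joint angles; "joint_vel": joint speeds; "joint_torque": joint torques, N m; "ee_pos": TCP position; "eef_rot": TCP orientation; "ft_force": force on the tool from outside, world axes, zero at the start; "torque": the same for the moment, N m; "width": finger opening in m; "grip_force": force on a finger pad.
Only numpy, scipy, OpenCV 4.12 (cv2) and the standard library are available. Lean on these libraries where they do the work, as an engineer would, in place of code of your own. Each camera call takes 0.05 s, during which the arm holds its last target. There are 200 camera calls.

## Working session

There is one attempt and no reset: what is moved stays moved. The work goes in short steps, Python scripts to look and compute and a tool call to move; the robot and the scene stay as the last step left them, time stands still between calls to the robot, and variables do not carry over. Pictures are saved under pics/ and viewed, at most 14 in all, crops included, and the job is handed in when it is done.

Besides the shell and the picture viewer there is one more tool, called after ">>>" as name(argument=value, ...) on one line, values as JSON. drive_tool: Moves the arm, as the interface text tells. Its arguments: {"type":"object","properties":{"series":{"type":"array"},"grip_force":{"type":"number"}},"required":["series"]}

```bash
ls; mkdir -p pics; python3 - <<'E'
from bench import telemetry,camera,get_calibration,r
import cv2
s=telemetry.read_state();print({k:s[k] for k in('time','ee_pos','eef_rot','width')},r.tips_ahead)
for n in('top','side'):
    c=get_calibration(n);print(n,c)
    cv2.imwrite(f'pics/{n}0.png',camera(n)[:,:,::-1])
print(get_calibration('wrist'))
E
```

```text
pics
{'time': 0.0, 'ee_pos': array([ 0.19698215, -0.59275488,  0.24372612]), 'eef_rot': array([ 9.87159113e-01,  1.59738330e-01, -1.43701526e-04, -7.28893262e-04]), 'width': 0.08696467448026061} 0.022
top {'fovy': 49.97009843966691, 'cx': 315.8233082218268, 'cy': 202.0594748136999, 'xyz': array([ 0.46655088, -0.01320247,  1.26716453]), 'rotation': array([-0.01578736,  0.01483786,  0.71180686, -0.70204102])}
side {'fovy': 43.650256271020346, 'cx': 321.60075327565727, 'cy': 199.18401905424014, 'xyz': array([0.11565991, 0.74719349, 0.88354178]), 'rotation': array([-0.09564461,  0.38299114,  0.89096778, -0.22437985])}
{'fovy': 65.70646984690485, 'cx': 318.2643122379346, 'cy': 204.0240231436916, 'xyz': array([ 0.26936919, -0.56960676,  0.38326498]), 'rotation': array([-0.11318955,  0.08242623, -0.57913712,  0.80311533])}
```

View pics/top0.png

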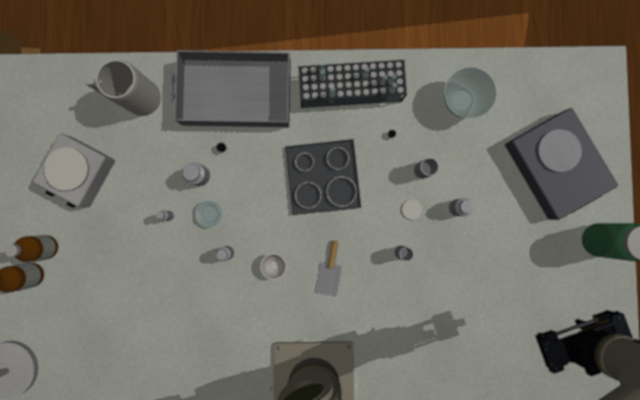

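View pics/side0.png

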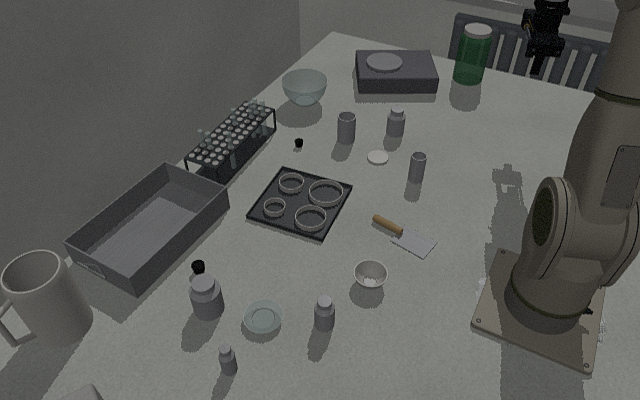

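Top view: large bottle near (195,173), tiny (163,215), small (224,254), medium (461,207). Beakers are at (427,167) and (403,253). The carrier runs from about (286,142) to (360,213). I'll enlarge these.

```bash
python3 - <<'E'
import cv2,numpy as np
im=cv2.imread('pics/top0.png');im=cv2.convertScaleAbs(im,alpha=1.6)
f=lambda u,v,w,h,k:cv2.resize(im[v:v+h,u:u+w],None,fx=k,fy=k,interpolation=cv2.INTER_CUBIC)
# crop A u150-240 v155-270 ; B carrier; C medium/beaker
def g(u,v,w,h,k):
    o=f(u,v,w,h,k)
    for i in range(0,w,10):cv2.putText(o,str(u+i),(i*k,8),0,.3,(0,255,255));cv2.line(o,(i*k,10),(i*k,14),(0,255,255))
    for i in range(10,h,10):cv2.putText(o,str(v+i),(0,i*k+3),0,.3,(0,255,255));cv2.line(o,(20,i*k),(25,i*k),(0,255,255))
    return o
a=g(145,150,95,120,5); 
cv2.imwrite('pics/cA.png',a)
b=g(280,135,85,85,5);c=g(410,150,75,85,5)
cv2.imwrite('pics/cB.png',np.hstack([b,c])[:, :800])
E
```

```text
(no output)
```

View pics/cA.png

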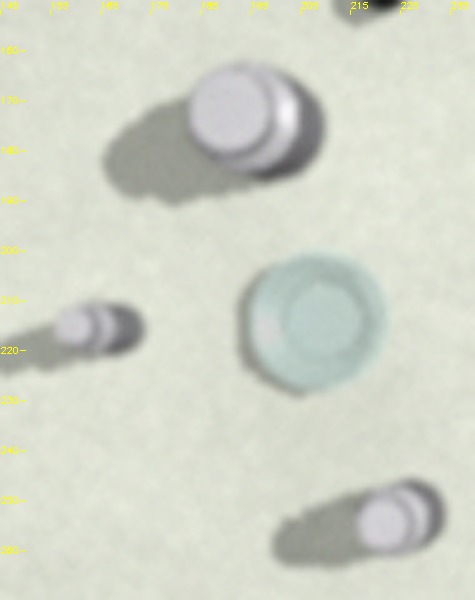

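View pics/cB.png

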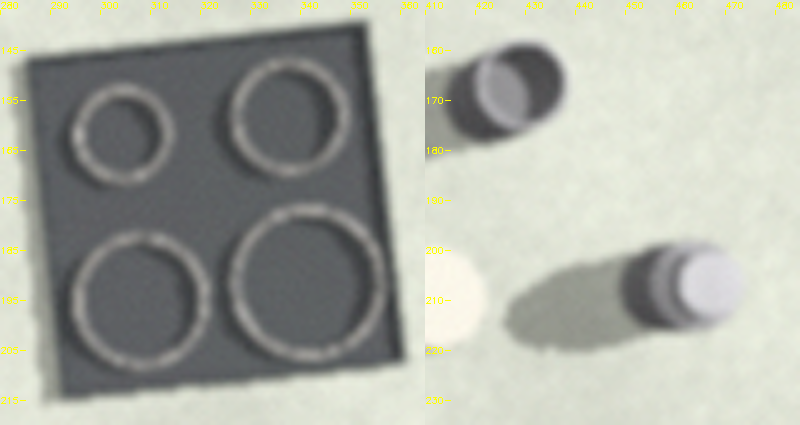

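Refined pixels. Cap tops: large (190.8,172.0), tiny (159.8,214.8), small (221.8,254.8), medium (466.8,206.8). Ring tops: tiny (304.6,162), small (338,158.2), medium (308.2,195.2), large (341.6,191.6). I'll check these against the side view, where caps appear near (205,283), (227,350), (324,302) and (397,112).

```bash
cat > h.py <<'E'
import numpy as np
from bench import telemetry,camera,get_calibration,r
from scipy.spatial.transform import Rotation as R
def rot(c):
    q=np.array(c['rotation']);return R.from_quat(q).as_matrix() if q.size==4 else q
def cam(name):
    c=get_calibration(name);return c,rot(c),200/np.tan(np.radians(c['fovy']/2))
def back(name,u,v,z,C=None):
    c,M,f=C or cam(name);x,y=(u-c['cx'])/f,(v-c['cy'])/f
    if name=='wrist':
        t=np.hypot(x,y);k=np.sin(t)/max(t,1e-9);d=np.array([x*k,-y*k,-np.cos(t)])
    else:d=np.array([x,-y,-1])
    d=M@d;p=np.array(c['xyz']);return p+d*(z-p[2])/d[2]
def proj(name,P,C=None):
    c,M,f=C or cam(name);p=M.T@(np.array(P)-c['xyz']);p=np.array([p[0],-p[1],-p[2]])
    if name=='wrist':
        t=np.arctan2(np.hypot(*p[:2]),p[2]);a=p[:2]/np.hypot(*p[:2])*t
    else:a=p[:2]/p[2]
    return a*f+[c['cx'],c['cy']]
E
python3 - <<'E'
from h import *
for n,u,v,z in [('tiny',159.8,214.8,.076),('small',221.8,254.8,.08),('medium',466.8,206.8,.084),('large',190.8,172,.09),('Rt',304.6,162,.019),('Rs',338,158.2,.019),('Rm',308.2,195.2,.019),('Rl',341.6,191.6,.019)]:
    p=back('top',u,v,z);print(n,p.round(4),np.hypot(*p[:2]).round(3),proj('side',p).round(1))
E
```

```text
tiny [0.4888 0.4216 0.076 ] 0.646 [223.1 348.5]
small [0.3762 0.249  0.08  ] 0.451 [324.2 301. ]
medium [ 0.499  -0.4279  0.084 ] 0.657 [397.2 109.5]
large [0.6052 0.3313 0.09  ] 0.69 [201.5 282.6]
Rt [0.6383 0.0193 0.019 ] 0.639 [274.3 205.4]
Rs [ 0.6481 -0.0785  0.019 ] 0.653 [291.1 181.2]
Rm [0.541 0.01  0.019] 0.541 [310.4 216.3]
Rl [ 0.5501 -0.0874  0.019 ] 0.557 [325.8 191.2]
```

>>> drive_tool(series=[0,0,-1.43,0,0,0,1,0,0,-2.86,0,0,0,1,0,0,-4.29,0,0,0,1,0,0,-5.72,0,0,0,1,0,0,-7.15,0,0,0,1,0,0,-8.58,0,0,0,1,0,0,-10.01,0,0,0,1,0,0,-11.44,0,0,0,1,0,0,-12.87,0,0,0,1,0,0,-14.3,0,0,0,1], grip_force=20)

```text
time: 0.93
ee_pos: [0.197, -0.5929, 0.2441]
eef_rot: [0.706, 0.709, 0.0, -0.0]
ft_force: [-1.2, 0.2, 0.7]
width: 0.0873
grip_force: 0.0
```

>>> drive_tool(series=[0,0,0,0.5,0.8,0,1,0,0,0,1,1.6,0,1,0,0,0,1.5,2.4,0,1,0,0,0,2,3.2,0,1,0,0,0,2.5,4,0,1,0,0,0,3,4.8,0,1,0,0,0,3.5,5.6,0,1,0,0,0,4,6.4,0,1,0,0,0,4.5,7.2,0,1,0,0,0,5,7.6,0,1])

```text
time: 1.77
ee_pos: [0.5047, -0.3911, 0.2438]
eef_rot: [0.707, 0.707, 0.001, -0.0]
ft_force: [0.4, 0.2, -0.3]
width: 0.0871
grip_force: 0.0
```

>>> drive_tool(series=[0,0,0,1,0,0,1,0,0,0,2,0,0,1,0,0,0,3,0,0,1,0,0,0,4,0,0,1,0,0,0,5,0,0,1,0,0,0,6,0,0,1,0,0,0,7,0,0,1,0,0,0,8,0,0,1,0,0,0,9,0,0,1,0,0,0,10,0,0,1])

```text
time: 2.6
ee_pos: [0.5018, 0.008, 0.2445]
eef_rot: [0.708, 0.706, -0.0, 0.0]
ft_force: [1.1, -0.5, -0.6]
width: 0.087
grip_force: 0.0
```

>>> drive_tool(series=[0,0,0,1,0,0,1,0,0,0,2,0,0,1,0,0,0,3,0,0,1,0,0,0,4,0,0,1,0,0,0,5,0,0,1,0,0,0,6,0,0,1,0,0,0,7,0,0,1,0,0,0,8,0,0,1,0,0,0,9,0,0,1,0,0,0,9.5,0,0,1])

```text
time: 3.43
ee_pos: [0.501, 0.391, 0.2437]
eef_rot: [0.706, 0.708, -0.0, -0.001]
ft_force: [-0.1, 0.3, 0.7]
width: 0.0872
grip_force: 0.0
```

>>> drive_tool(series=[0,0,0,0.4,-0.15,0,1,0,0,0,0.77,-0.3,0,1,0,0,0,0.77,-0.3,0.7,1,0,0,0,0.77,-0.3,1.4,1,0,0,0,0.77,-0.3,1.4,1,0,0,0,0.77,-0.3,1.4,1])

```text
time: 3.93
ee_pos: [0.4909, 0.4162, 0.1875]
eef_rot: [0.708, 0.706, -0.002, -0.0]
ft_force: [0.1, -0.1, 0.4]
width: 0.0874
grip_force: 0.0
```

```bash
python3 - <<'E'
from h import *
import cv2
s=telemetry.read_state();C=cam('wrist');im=camera('wrist')[:,:,::-1].copy();print(s['ee_pos'])
for P in [(.4888,.4216,.076),(.4888,.4216,0)]:
    u,v=proj('wrist',P,C);print(u,v);cv2.drawMarker(im,(int(u),int(v)),(0,0,255),0,8)
g=proj('wrist',s['ee_pos']-[0,0,.003],C);cv2.drawMarker(im,tuple(g.astype(int)),(0,255,0),0,8);print(g)
cv2.imwrite('pics/w1.png',im)
E
```

```text
[0.49085606 0.41617158 0.18747722]
315.9061628280458 201.04633562765616
316.59462423316086 182.0124393767996
[317.92320224 267.91560853]
```

View pics/w1.png

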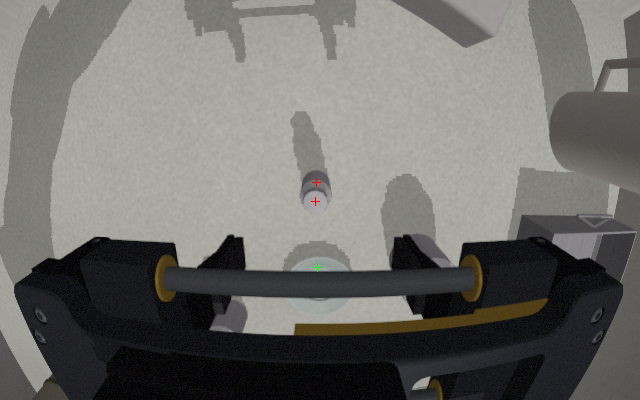

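The cap shows at (315,201) in the wrist view, right on the predicted point. I'll descend and grip.

>>> drive_tool(series=[0,0,0,0.13,-0.05,0.6,1,0,0,0,0.13,-0.05,1.2,1,0,0,0,0.13,-0.05,1.8,1,0,0,0,0.13,-0.05,2.4,1,0,0,0,0.13,-0.05,3,1,0,0,0,0.13,-0.05,3.4,1,0,0,0,0.13,-0.05,3.65,1,0,0,0,0.13,-0.05,3.65,1,0,0,0,0.13,-0.05,3.65,0,0,0,0,0.13,-0.05,3.65,-1], grip_force=30)

```text
time: 4.82
ee_pos: [0.49, 0.423, 0.0443]
eef_rot: [0.708, 0.706, 0.001, 0.0]
ft_force: [0.8, -0.3, 0.6]
width: 0.0799
grip_force: 0.0
```

>>> drive_tool(series=[0,0,0,0,0,0,-1,0,0,0,0,0,0,-1,0,0,0,0,0,0,-1,0,0,0,0,0,0,-1,0,0,0,0,0,0,-1,0,0,0,0,0,0,-1])

```text
time: 5.32
ee_pos: [0.4893, 0.4223, 0.0426]
eef_rot: [0.708, 0.706, 0.0, 0.0]
ft_force: [0.4, 0.4, 0.3]
width: 0.0416
grip_force: 0.0
```

>>> drive_tool(series=[0,0,0,0,0,0,-1,0,0,0,0,0,0,-1,0,0,0,0,0,0,-1,0,0,0,0,0,0,-1,0,0,0,0,0,-0.3,-1,0,0,0,0,0,-0.9,-1,0,0,0,0,0,-1.6,-1,0,0,0,0,0,-2.3,-1,0,0,0,0,0,-2.8,-1,0,0,0,0,0,-3,-1])

```text
time: 6.15
ee_pos: [0.4899, 0.4234, 0.1668]
eef_rot: [0.708, 0.706, 0.002, 0.0]
ft_force: [0.8, 0.8, -1.1]
width: 0.0293
grip_force: 30.0
```

>>> drive_tool(series=[0,0,0,-0.3,0.1,0,-1,0,0,0,-1,0.35,0,-1,0,0,0,-1.8,0.65,0,-1,0,0,0,-2.7,1,0,-1,0,0,0,-3.6,1.3,0,-1,0,0,0,-4.5,1.65,0,-1,0,0,0,-5.4,2,0,-1,0,0,0,-6.3,2.3,0,-1,0,0,0,-7.2,2.65,0,-1,0,0,0,-8,2.95,0,-1])

```text
time: 6.98
ee_pos: [0.6064, 0.0975, 0.1608]
eef_rot: [0.709, 0.706, -0.001, -0.0]
ft_force: [0.4, 0.9, -0.3]
width: 0.029
grip_force: 30.0
```

>>> drive_tool(series=[0,0,0,-0.8,0.3,0,-1,0,0,0,-1.5,0.6,0,-1,0,0,0,-1.9,0.8,0,-1,0,0,0,-1.95,0.8,0,-1,0,0,0,-1.95,0.8,0,-1])

```text
time: 7.4
ee_pos: [0.6377, 0.0213, 0.1607]
eef_rot: [0.709, 0.705, -0.001, -0.001]
ft_force: [-0.4, 1.4, -1.2]
width: 0.0293
grip_force: 30.0
```

>>> drive_tool(series=[0,0,0,-0.05,0,0.6,-1,0,0,0,-0.05,0,1.2,-1,0,0,0,-0.05,0,1.8,-1,0,0,0,-0.05,0,2.3,-1,0,0,0,-0.05,0,2.6,-1,0,0,0,-0.05,0,2.75,-1,0,0,0,-0.05,0,2.79,-1,0,0,0,-0.05,0,2.79,-1,0,0,0,-0.05,0,2.79,-1])

```text
time: 8.15
ee_pos: [0.639, 0.0223, 0.0522]
eef_rot: [0.708, 0.706, 0.001, 0.001]
ft_force: [0.6, -0.2, -1.3]
width: 0.029
grip_force: 30.0
```

>>> drive_tool(series=[0,0,0,-0.05,0,0.06,-1,0,0,0,-0.05,0,0.1,-1,0,0,0,-0.05,0,0.1,-1])

```text
time: 8.4
ee_pos: [0.6389, 0.0196, 0.0475]
eef_rot: [0.708, 0.706, 0.0, 0.001]
ft_force: [0.9, 0.2, 0.0]
width: 0.0293
grip_force: 30.0
```

Release and rise, then head for the small bottle.

>>> drive_tool(series=[0,0,0,0,0,0,-0.2,0,0,0,0,0,0,0.2,0,0,0,0,0,0,0.4,0,0,0,0,0,0,0.4,0,0,0,0,0,0,0.4,0,0,0,0,0,-0.5,1,0,0,0,0,0,-1.5,1,0,0,0,0,0,-2.5,1,0,0,0,0,0,-3.5,1,0,0,0,0,0,-3.8,1])

```text
time: 9.23
ee_pos: [0.6405, 0.0208, 0.2057]
eef_rot: [0.708, 0.706, 0.003, 0.003]
ft_force: [1.3, 0.1, 1.5]
width: 0.084
grip_force: 0.0
```

```bash
python3 - <<'E'
from h import *
s=telemetry.read_state();p=s['ee_pos'];print(p)
print((np.array([.2490-p[1],.3762-p[0]])/.04).round(2))
E
```

```text
[0.64045239 0.02080535 0.20570726]
[ 5.7  -6.61]
```

>>> drive_tool(series=[0,0,0,0.65,-0.7,0,1,0,0,0,1.3,-1.45,0,1,0,0,0,1.9,-2.2,0,1,0,0,0,2.55,-2.95,0,1,0,0,0,3.2,-3.7,0,1,0,0,0,3.85,-4.45,0,1,0,0,0,4.5,-5.2,0,1,0,0,0,5.1,-5.95,0,1,0,0,0,5.7,-6.58,0,1,0,0,0,5.7,-6.58,0,1])

```text
time: 10.07
ee_pos: [0.3708, 0.2533, 0.1993]
eef_rot: [0.705, 0.709, 0.0, 0.0]
ft_force: [-0.0, 1.4, 0.0]
width: 0.0873
grip_force: 0.0
```

>>> drive_tool(series=[0,0,0,0,0,0,1,0,0,0,0,0,0,1])

```text
time: 10.23
ee_pos: [0.3761, 0.2481, 0.199]
eef_rot: [0.708, 0.706, 0.0, 0.0]
ft_force: [0.8, 0.1, -0.3]
width: 0.0871
grip_force: 0.0
```

```bash
cat > w.py <<'E'
from h import *
import cv2,sys
def look(fn,pts):
    s=telemetry.read_state();C=cam('wrist');im=camera('wrist')[:,:,::-1].copy();print(s['time'],s['ee_pos'])
    for P in pts:
        u,v=proj('wrist',P,C);print(u.round(),v.round());cv2.drawMarker(im,(int(u),int(v)),(0,0,255),0,8)
    cv2.imwrite(fn,im)
E
python3 - <<'E'
from w import *
look('pics/w2.png',[(.3762,.249,.08),(.3762,.249,0)])
E
```

```text
10.2333 [0.3760769  0.24811613 0.19899584]
318.0 204.0
318.0 184.0
```

View pics/w2.png

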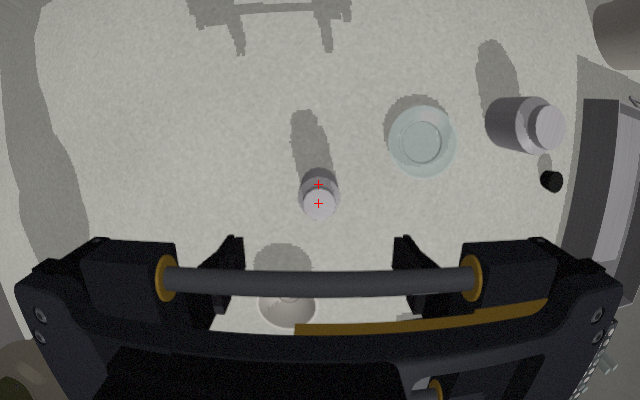

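The cap at (319,203) matches the prediction. Descend and grip.

>>> drive_tool(series=[0,0,0,0,0,0.6,1,0,0,0,0,0,1.3,1,0,0,0,0,0,2,1,0,0,0,0,0,2.7,1,0,0,0,0,0,3.3,1,0,0,0,0,0,3.65,1,0,0,0,0,0,3.8,1,0,0,0,0,0,3.8,0,0,0,0,0,0,3.8,-1,0,0,0,0,0,3.8,-1])

```text
time: 11.12
ee_pos: [0.3766, 0.2487, 0.0479]
eef_rot: [0.708, 0.706, 0.001, 0.0]
ft_force: [-0.6, -0.1, 0.7]
width: 0.0744
grip_force: 0.0
```

>>> drive_tool(series=[0,0,0,0,0,0,-1,0,0,0,0,0,0,-1,0,0,0,0,0,0,-1,0,0,0,0,0,0,-1,0,0,0,0,0,0,-1,0,0,0,0,0,0,-1,0,0,0,0,0,0,-1,0,0,0,0,0,0,-1])

```text
time: 11.78
ee_pos: [0.3759, 0.2485, 0.0471]
eef_rot: [0.708, 0.706, 0.0, 0.0]
ft_force: [1.5, -0.7, 2.6]
width: 0.0404
grip_force: 30.0
```

>>> drive_tool(series=[0,0,0,0,0,0,-1,0,0,0,0,0,-0.3,-1,0,0,0,0,0,-0.9,-1,0,0,0,0,0,-1.6,-1,0,0,0,0,0,-2.3,-1,0,0,0,0,0,-2.8,-1,0,0,0,0,0,-3.2,-1,0,0,0,0,0,-3.2,-1])

```text
time: 12.45
ee_pos: [0.3766, 0.2494, 0.1774]
eef_rot: [0.708, 0.706, 0.002, 0.001]
ft_force: [1.1, 0.7, -1.4]
width: 0.0403
grip_force: 30.0
```

>>> drive_tool(series=[0,0,0,-0.25,0.2,0,-1,0,0,0,-0.9,0.75,0,-1,0,0,0,-1.6,1.35,0,-1,0,0,0,-2.3,1.95,0,-1,0,0,0,-3,2.5,0,-1,0,0,0,-3.7,3.1,0,-1,0,0,0,-4.4,3.7,0,-1,0,0,0,-5.1,4.25,0,-1,0,0,0,-5.8,4.85,0,-1,0,0,0,-6.5,5.4,0,-1])

```text
time: 13.28
ee_pos: [0.5915, -0.0135, 0.173]
eef_rot: [0.708, 0.706, -0.001, -0.001]
ft_force: [1.0, 1.8, -1.1]
width: 0.04
grip_force: 30.0
```

>>> drive_tool(series=[0,0,0,-0.7,0.6,0,-1,0,0,0,-1.3,1.1,0,-1,0,0,0,-1.6,1.35,0,-1,0,0,0,-1.7,1.4,0,-1,0,0,0,-1.7,1.4,0,-1,0,0,0,-1.7,1.4,0,-1])

```text
time: 13.78
ee_pos: [0.6462, -0.0786, 0.1739]
eef_rot: [0.707, 0.707, -0.0, -0.001]
ft_force: [0.4, 0.9, -1.8]
width: 0.0404
grip_force: 30.0
```

>>> drive_tool(series=[0,0,0,0,0.04,0.6,-1,0,0,0,0,0.04,1.2,-1,0,0,0,0,0.04,1.8,-1,0,0,0,0,0.04,2.4,-1,0,0,0,0,0.04,2.8,-1,0,0,0,0,0.04,3,-1,0,0,0,0,0.04,3.05,-1,0,0,0,0,0.04,3.05,-1,0,0,0,0,0.04,3.05,-1,0,0,0,0,0.04,3.05,-1])

```text
time: 14.62
ee_pos: [0.649, -0.0798, 0.054]
eef_rot: [0.708, 0.707, 0.0, 0.001]
ft_force: [0.7, 0.9, -1.0]
width: 0.0396
grip_force: 30.0
```

>>> drive_tool(series=[0,0,0,0,0,0,0,0,0,0,0,0,0,0.3,0,0,0,0,0,0,0.5,0,0,0,0,0,0,0.5,0,0,0,0,0,0,0.5,0,0,0,0,0,-0.5,1,0,0,0,0,0,-1.5,1,0,0,0,0,0,-2.5,1,0,0,0,0,0,-3.3,1,0,0,0,0,0,-3.6,1])

```text
time: 15.45
ee_pos: [0.6504, -0.0797, 0.2027]
eef_rot: [0.708, 0.706, 0.002, 0.003]
ft_force: [0.3, 0.0, 0.8]
width: 0.0851
grip_force: 0.0
```

>>> drive_tool(series=[0,0,0,-0.9,-0.4,0,1,0,0,0,-1.8,-0.8,0,1,0,0,0,-2.7,-1.2,0,1,0,0,0,-3.6,-1.6,0,1,0,0,0,-4.5,-2,0,1,0,0,0,-5.4,-2.4,0,1,0,0,0,-6.3,-2.8,0,1,0,0,0,-7.2,-3.15,0,1,0,0,0,-8.1,-3.5,0,1,0,0,0,-8.7,-3.75,0,1])

```text
time: 16.28
ee_pos: [0.4951, -0.432, 0.1964]
eef_rot: [0.709, 0.705, -0.001, -0.0]
ft_force: [0.9, -1.4, 0.1]
width: 0.0868
grip_force: 0.0
```

>>> drive_tool(series=[0,0,0,0,0,0,1,0,0,0,0,0,0,1,0,0,0,0,0,0,1])

```text
time: 16.53
ee_pos: [0.4983, -0.4267, 0.1966]
eef_rot: [0.708, 0.707, 0.0, -0.0]
ft_force: [0.0, 0.9, 0.8]
width: 0.0867
grip_force: 0.0
```

```bash
python3 - <<'E'
from w import *
look('pics/w3.png',[(.499,-.4279,.084),(.499,-.4279,0)])
E
```

```text
16.5333 [ 0.49830556 -0.42674057  0.19661776]
319.0 209.0
319.0 187.0
```

View pics/w3.png

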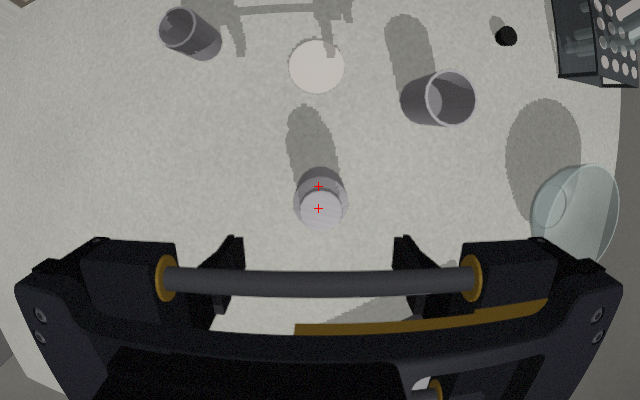

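The cap at (321,207) is within about 1 mm of the prediction. Descend and grip.

>>> drive_tool(series=[0,0,0,-0.02,0.03,0.6,1,0,0,0,-0.02,0.03,1.3,1,0,0,0,-0.02,0.03,2,1,0,0,0,-0.02,0.03,2.6,1,0,0,0,-0.02,0.03,3.1,1,0,0,0,-0.02,0.03,3.45,1,0,0,0,-0.02,0.03,3.65,1,0,0,0,-0.02,0.03,3.65,0,0,0,0,-0.02,0.03,3.65,-1,0,0,0,-0.02,0.03,3.65,-1], grip_force=35)

```text
time: 17.42
ee_pos: [0.5, -0.4289, 0.0525]
eef_rot: [0.708, 0.706, 0.0, 0.001]
ft_force: [1.1, -0.5, 1.1]
width: 0.0742
grip_force: 0.0
```

>>> drive_tool(series=[0,0,0,0,0,0,-1,0,0,0,0,0,0,-1,0,0,0,0,0,0,-1,0,0,0,0,0,0,-1,0,0,0,0,0,0,-1,0,0,0,0,0,0,-1,0,0,0,0,0,0,-1,0,0,0,0,0,0,-1])

```text
time: 18.08
ee_pos: [0.4994, -0.4288, 0.0516]
eef_rot: [0.708, 0.706, 0.0, 0.001]
ft_force: [-0.6, 1.0, 5.5]
width: 0.0506
grip_force: 34.9
```

>>> drive_tool(series=[0,0,0,0,0,0,-1,0,0,0,0,0,-0.3,-1,0,0,0,0,0,-0.9,-1,0,0,0,0,0,-1.6,-1,0,0,0,0,0,-2.3,-1,0,0,0,0,0,-2.8,-1,0,0,0,0,0,-3.2,-1,0,0,0,0,0,-3.2,-1])

```text
time: 18.75
ee_pos: [0.5002, -0.4292, 0.1831]
eef_rot: [0.708, 0.706, 0.0, 0.003]
ft_force: [0.2, -0.4, -1.5]
width: 0.051
grip_force: 34.9
```

>>> drive_tool(series=[0,0,0,0.3,0,0,-1,0,0,0,1,0.1,0,-1,0,0,0,1.9,0.2,0,-1,0,0,0,2.8,0.3,0,-1,0,0,0,3.7,0.4,0,-1,0,0,0,4.6,0.5,0,-1,0,0,0,5.5,0.6,0,-1,0,0,0,6.4,0.7,0,-1,0,0,0,7.3,0.8,0,-1,0,0,0,8.2,0.9,0,-1])

```text
time: 19.58
ee_pos: [0.5341, -0.0981, 0.1772]
eef_rot: [0.708, 0.707, -0.001, -0.001]
ft_force: [0.3, -0.5, -1.8]
width: 0.0512
grip_force: 34.9
```

>>> drive_tool(series=[0,0,0,0.9,0.05,0,-1,0,0,0,1.8,0.1,0,-1,0,0,0,2.5,0.15,0,-1,0,0,0,2.75,0.15,0,-1,0,0,0,2.75,0.15,0,-1,0,0,0,2.75,0.15,0,-1,0,0,0,2.75,0.15,0,-1])

```text
time: 20.17
ee_pos: [0.5413, 0.0079, 0.178]
eef_rot: [0.708, 0.706, -0.001, -0.0]
ft_force: [0.3, -0.1, -1.6]
width: 0.0512
grip_force: 34.9
```

>>> drive_tool(series=[0,0,0,0.05,0,0.6,-1,0,0,0,0.05,0,1.2,-1,0,0,0,0.05,0,1.8,-1,0,0,0,0.05,0,2.4,-1,0,0,0,0.05,0,2.8,-1,0,0,0,0.05,0,3,-1,0,0,0,0.05,0,3.05,-1,0,0,0,0.05,0,3.05,-1,0,0,0,0.05,0,3.05,-1,0,0,0,0.05,0,3.05,-1])

```text
time: 21.0
ee_pos: [0.5423, 0.0107, 0.0573]
eef_rot: [0.708, 0.706, 0.0, 0.0]
ft_force: [0.4, -0.4, -2.2]
width: 0.0509
grip_force: 34.9
```

>>> drive_tool(series=[0,0,0,0,0,0,0.2,0,0,0,0,0,0,0.5,0,0,0,0,0,0,0.6,0,0,0,0,0,0,0.6,0,0,0,0,0,0,0.7,0,0,0,0,0,-0.5,1,0,0,0,0,0,-1.5,1,0,0,0,0,0,-2.5,1,0,0,0,0,0,-3.3,1,0,0,0,0,0,-3.6,1])

```text
time: 21.83
ee_pos: [0.5437, 0.012, 0.2059]
eef_rot: [0.708, 0.707, 0.002, 0.002]
ft_force: [0.5, -0.3, -0.0]
width: 0.0864
grip_force: 0.0
```

>>> drive_tool(series=[0,0,0,0.9,0.2,0,1,0,0,0,1.8,0.4,0,1,0,0,0,2.7,0.6,0,1,0,0,0,3.6,0.8,0,1,0,0,0,4.5,1,0,1,0,0,0,5.4,1.15,0,1,0,0,0,6.3,1.3,0,1,0,0,0,7.2,1.45,0,1,0,0,0,8,1.6,0,1,0,0,0,8,1.6,0,1])

```text
time: 22.67
ee_pos: [0.6039, 0.339, 0.1997]
eef_rot: [0.705, 0.709, 0.0, -0.002]
ft_force: [0.3, 1.2, 0.2]
width: 0.0875
grip_force: 0.0
```

>>> drive_tool(series=[0,0,0,0,0,0,1,0,0,0,0,0,0,1])

```text
time: 22.83
ee_pos: [0.6067, 0.3308, 0.2003]
eef_rot: [0.708, 0.706, -0.0, 0.0]
ft_force: [-0.1, -0.1, -1.1]
width: 0.0868
grip_force: 0.0
```

```bash
python3 - <<'E'
from w import *
look('pics/w4.png',[(.6052,.3313,.09),(.6052,.3313,0)])
E
```

```text
22.8333 [0.60665819 0.3308023  0.20028139]
316.0 207.0
317.0 184.0
```

View pics/w4.png

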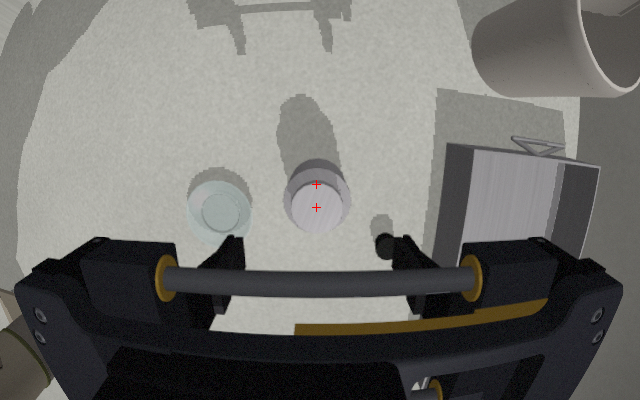

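Cap near (317,208), as predicted. A black stopper at (386,246), the dish and the tray box are close, so I'll check clearances.

```bash
python3 - <<'E'
from h import *
print('stop',back('wrist',386,246,.012).round(3),back('top',221,147,.012).round(3))
for u in (180,200,220): print('tray edge',back('top',u,126,.06).round(3),back('top',u,126,.0).round(3))
print('dish',back('wrist',220,210,.02).round(3),back('wrist',252,212,.025).round(3),back('top',208,214,.01).round(3),back('top',208,200.5,.02).round(3))
E
```

```text
stop [0.687 0.259 0.012] [0.687 0.265 0.012]
tray edge [0.74  0.371 0.06 ] [0.754 0.39  0.   ]
tray edge [0.739 0.314 0.06 ] [0.753 0.33  0.   ]
tray edge [0.739 0.257 0.06 ] [0.752 0.27  0.   ]
dish [0.497 0.306 0.02 ] [0.535 0.305 0.025] [0.49  0.304 0.01 ] [0.53  0.302 0.02 ]
```

>>> drive_tool(series=[0,0,0,0,-0.02,0.6,1,0,0,0,0,-0.02,1.3,1,0,0,0,0,-0.02,2,1,0,0,0,0,-0.02,2.6,1,0,0,0,0,-0.02,3.1,1,0,0,0,0,-0.02,3.5,1,0,0,0,0,-0.02,3.68,1,0,0,0,0,-0.02,3.68,0.5,0,0,0,0,-0.02,3.68,-1,0,0,0,0,-0.02,3.68,-1], grip_force=40)

```text
time: 23.72
ee_pos: [0.6066, 0.3315, 0.0554]
eef_rot: [0.708, 0.706, 0.001, 0.0]
ft_force: [-0.5, -0.3, -0.7]
width: 0.0745
grip_force: 0.0
```

>>> drive_tool(series=[0,0,0,0,0,0,-1,0,0,0,0,0,0,-1,0,0,0,0,0,0,-1,0,0,0,0,0,0,-1,0,0,0,0,0,0,-1,0,0,0,0,0,0,-1,0,0,0,0,0,0,-1,0,0,0,0,0,0,-1])

```text
time: 24.38
ee_pos: [0.606, 0.3316, 0.055]
eef_rot: [0.708, 0.706, 0.0, 0.0]
ft_force: [-1.9, -0.8, 6.0]
width: 0.0621
grip_force: 40.0
```

>>> drive_tool(series=[0,0,0,0,0,0,-1,0,0,0,0,0,-0.3,-1,0,0,0,0,0,-0.9,-1,0,0,0,0,0,-1.6,-1,0,0,0,0,0,-2.3,-1,0,0,0,0,0,-2.8,-1,0,0,0,0,0,-3.2,-1,0,0,0,0,0,-3.2,-1,0,0,0,0,0,-3.2,-1])

```text
time: 25.13
ee_pos: [0.6059, 0.3313, 0.1822]
eef_rot: [0.708, 0.706, 0.0, 0.0]
ft_force: [-0.2, -0.8, -4.3]
width: 0.0623
grip_force: 40.0
```

>>> drive_tool(series=[0,0,0,-0.3,0,0,-1,0,0,0,-1,-0.1,0,-1,0,0,0,-1.9,-0.25,0,-1,0,0,0,-2.8,-0.35,0,-1,0,0,0,-3.7,-0.45,0,-1,0,0,0,-4.6,-0.6,0,-1,0,0,0,-5.5,-0.7,0,-1,0,0,0,-6.4,-0.85,0,-1,0,0,0,-7.3,-0.95,0,-1,0,0,0,-8.2,-1.1,0,-1])

```text
time: 25.97
ee_pos: [0.5596, 0.0003, 0.1802]
eef_rot: [0.708, 0.706, -0.001, -0.001]
ft_force: [0.7, -0.5, -3.3]
width: 0.0621
grip_force: 40.0
```

>>> drive_tool(series=[0,0,0,-0.9,-0.1,0,-1,0,0,0,-1.7,-0.2,0,-1,0,0,0,-2.15,-0.25,0,-1,0,0,0,-2.27,-0.3,0,-1,0,0,0,-2.27,-0.3,0,-1,0,0,0,-2.27,-0.3,0,-1,0,0,0,-2.27,-0.3,0,-1])

```text
time: 26.55
ee_pos: [0.5487, -0.0859, 0.1813]
eef_rot: [0.707, 0.707, 0.0, -0.0]
ft_force: [0.5, 0.6, -4.2]
width: 0.0616
grip_force: 40.0
```

>>> drive_tool(series=[0,0,0,-0.03,0.03,0.6,-1,0,0,0,-0.03,0.03,1.2,-1,0,0,0,-0.03,0.03,1.8,-1,0,0,0,-0.03,0.03,2.4,-1,0,0,0,-0.03,0.03,2.8,-1,0,0,0,-0.03,0.03,3,-1,0,0,0,-0.03,0.03,3.05,-1,0,0,0,-0.03,0.03,3.05,-1,0,0,0,-0.03,0.03,3.05,-1,0,0,0,-0.03,0.03,3.05,-1])

```text
time: 27.38
ee_pos: [0.5507, -0.0881, 0.0603]
eef_rot: [0.708, 0.707, 0.0, 0.0]
ft_force: [1.3, 0.5, -4.5]
width: 0.0621
grip_force: 40.0
```

>>> drive_tool(series=[0,0,0,0,0,0,0.5,0,0,0,0,0,0,0.8,0,0,0,0,0,0,0.9,0,0,0,0,0,0,0.9,0,0,0,0,0,0,0.9,0,0,0,0,0,-0.5,1,0,0,0,0,0,-1.5,1,0,0,0,0,0,-2.5,1,0,0,0,0,0,-3.3,1,0,0,0,0,0,-3.6,1])

```text
time: 28.22
ee_pos: [0.552, -0.0884, 0.2089]
eef_rot: [0.708, 0.706, 0.002, 0.003]
ft_force: [1.2, -0.3, 0.3]
width: 0.0869
grip_force: 0.0
```

>>> drive_tool(series=[0,0,0,-0.8,-0.3,0,1,0,0,0,-1.6,-0.6,0,1,0,0,0,-2.4,-0.9,0,1,0,0,0,-3.2,-1.2,0,1,0,0,0,-4,-1.5,0,1,0,0,0,-4.8,-1.7,0,1,0,0,0,-5.6,-1.9,0,1,0,0,0,-6.4,-2.1,0,1,0,0,0,-6.6,-2.1,0,1,0,0,0,-6.6,-2.1,0,1])

```text
time: 29.05
ee_pos: [0.4641, -0.3557, 0.203]
eef_rot: [0.71, 0.705, -0.0, -0.0]
ft_force: [-0.0, 1.2, -0.7]
width: 0.087
grip_force: 0.0
```

```bash
python3 - <<'E'
from h import *
import cv2
print(telemetry.read_state()['joint_vel'].round(3))
for n,(u,v,w,h) in {'top':(270,120,200,150),'side':(230,80,200,150)}.items():
    im=cv2.convertScaleAbs(camera(n)[:,:,::-1],alpha=1.5)
    cv2.imwrite(f'pics/{n}1.png',cv2.resize(im[v:v+h,u:u+w],None,fx=4,fy=4,interpolation=cv2.INTER_CUBIC))
E
```

```text
[-0.037 -0.023 -0.057  0.032 -0.028 -0.003 -0.027]
```

View pics/top1.png

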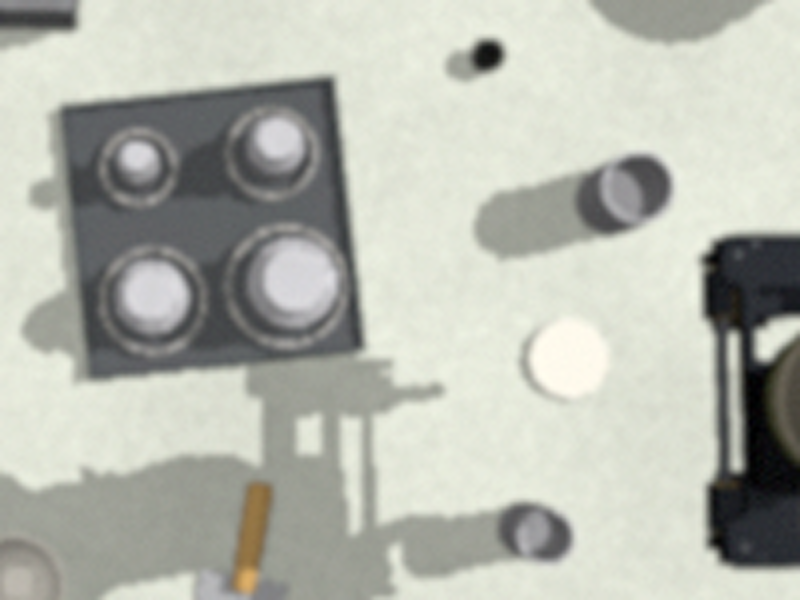

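View pics/side1.png

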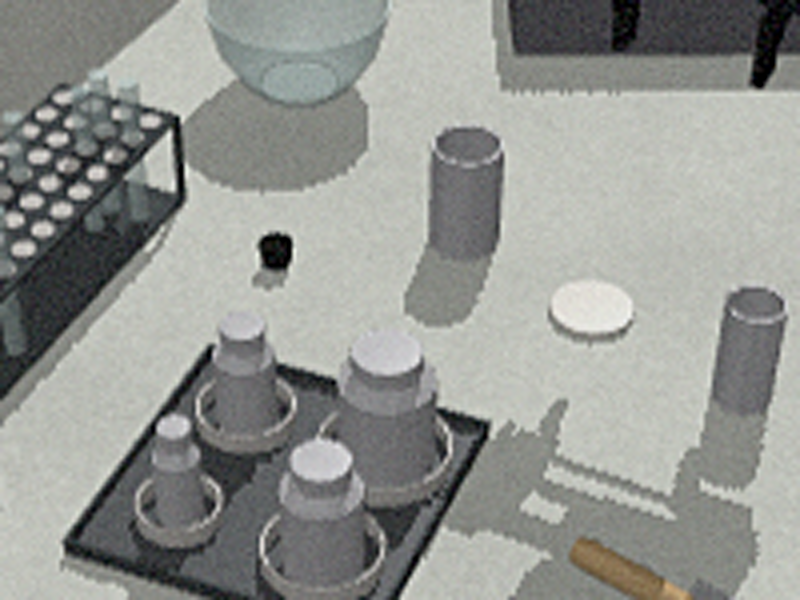

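Both views show all four bottles upright inside their own rings: tiny at top view (138,160), small (275,145), medium (152,297) and large (295,282). Both beakers stand where they were, and the gripper is clear.

```bash
python3 -c "
from bench import r
print(r.close_job())"
```

```text
the job is handed in; nothing more can be done
None
```

All four capped bottles stand upright in their matching rings, the two beakers were left where they were, and the job was handed in at about 29 s on the robot's clock (limit 106 s).

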